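Draw the hopper's slide gate to release the milling ball

ROBOT

A 7-joint arm with a two-finger parallel gripper is mounted at the origin on a cart in front of the work surface, level with it; the furniture and walls round the work are solid. World frame = base frame: x ahead of the robot, y to its left, z up, the work surface at z = 0. Lengths are in m, angles in rad, forces in N, time in s.
With the tool pointing down it reaches from about 0.35 to 0.9 m from the base axis. Payload 19.9 kg.
Tool frame: the origin (TCP) lies midway between the tips of the shut fingers; the grasp point (between the pads) lies 19 mm behind it (r.grasp_offset is the distance from the TCP to the grasp point, in m); z points along the fingers, y is the line along which they close (so a half turn about z gives the same grasp; the last joint's range is limited). The gripper opens to 85 mm and grips with 20 to 120 N. Pads are 22 mm wide; open, the fingers measure 114 mm over their backs; the gripper's body (76 mm by 85 mm) begins 54 mm behind the grasp point. The pads swing forward as they close: fully open they stand 13 mm farther back than shut.
Start: joints at [1.262, 0.417, -0.01, 1.614, 0.005, 1.111, -0.053], TCP at [0.165, -0.603, 0.208] pointing down, gripper open.
Joint ranges: [-2.81, 2.81], [-0.39, 2.02], [-1.27, 1.25], [0.06, 2.57], [-1.19, 4.33], [0.19, 2], [-2.82, 2.82]. Speed limits (rad/s): [1.89, 1.89, 2.39, 2.39, 3.01, 3.01, 3.01].

INTERFACE

Orientations are given as a unit quaternion [x, y, z, w].
In Python, from rig import r gives the robot as it stands.
- The arm moves only by the shell command python3 -m inch 'ROWS' [FORCE]. ROWS is JSON, a list of rows, each an object with "rotation": the turn, a rotation vector about the world's x, y, z in rad, a list of three; "dp": the shift along the world's x, y, z in mm, a list of three; "grip": the finger opening in mm, from 0 to 85.4. A call has 1 to 8 rows; each row is the pose to reach, as a shift and turn from the pose commanded when the call began; what a row does not reach only later rows make up. A row lasts 1/10 s, in which the tool goes at most 50 mm and 8.59 degrees, less where a joint would pass 70% of its speed; a pose out of reach is approached as far as the arm can. A call with a gripper value outside its range is refused whole. The fingers move at their own pace and stop on an object; FORCE is the grip in N (left out, the last holds). Time passes only in rows, so rows that repeat a pose let the fingers close. It gives the time, the measured TCP pose, the force, the opening and the grip force at its end, in the units of the state.
- r.observe(): the state, without advancing time (a new reading comes with each control period).
- r.read_camera(name): name is "side" or "top" or "wrist"; returns a dict with "image" (400x640x3 uint8, blue, green, red), "range_z" (400x640 float32, m along the optical axis (not along the pixel's ray), 0 where there is no reading), "camera_matrix" (3x3 intrinsics, pixels), "position" and "rotation" of the camera in the world. Camera axes: x right, y down, z forward; pixel columns grow to the right and rows downward; lengths in m; the calibration is good to about 2 mm. A picture is of the moment at which its call begins.
- r.job_done(): hands the job in; it is judged then, once.
The state is a dict: "t": time; "joints": joint angles; "dq": joint speeds; "joint_torque": joint torques, N m; "tool_pos": TCP position; "orientation": TCP orientation; "force": force on the tool from outside, world axes, zero at the start; "moment": the same for the moment, N m; "gripper_width": opening from 0.0 (shut) to 1.0 (fully open); "finger_force": force on a finger pad.
Only numpy, scipy, OpenCV 4.12 (cv2) and the standard library are available. Lean on these libraries where they do the work, as an engineer would, in place of code of your own. Each camera call takes 0.05 s, during which the arm holds its last target. There are 200 camera calls.

TASK

Two small feed hoppers stand on the bench. On the one that has a glass beaker standing under its spout and a steel milling ball in its funnel, draw the slide gate straight out by its pull tab until it comes up against its end stop, so that the ball drops into the beaker. Leave the beaker standing where it is, and leave the other hopper's gate shut.

Things in the scene. Friction and masses are not known exactly. Their poses are not given: they have to be found in the camera images.
- gate (a joint): How far the slide gate of the hopper over the beaker is drawn out, m: 0 shut, 0.060 fully out at a hard end stop. Starts at 0 to 0.006, about 2.5 N of friction, stays where left. Level steel blade 50 mm wide, 4 mm thick, top 93 mm above the worktop; a dark bar on its tail meets the hopper's back when fully out. The other hopper looks the same but is empty, its axis at least 190 mm away.
- gate_grip (a point): Centre of the grip on this gate's pull tab: upright black block, 22 mm along the pull, 14 mm across, from 93 to 147 mm above the worktop; the point is at 126 mm. z is up; the gate draws level along -x, roughly to the robot (yaw within 0.4). Pinch it across y. Gate shut, it is 85 mm before the funnel axis, 39 mm free to the fixed stand (70 deep, 78 wide, funnel top at 165 mm).
- ball_center (a point): Centre of the bright steel milling ball, 20 mm in diameter, about 33 g. It starts resting on the closed gate at the bottom of the funnel (centre 103 mm above the worktop) and falls through the 32 mm bore once the gate is drawn. It need not be touched.
- beaker: Clear glass beaker, 54 mm in diameter, 68 mm high, open at the top, standing loose on the worktop under the hopper's spout (spout mouth 73 mm above the worktop). Origin: centre of its underside; z axis up. It need not be touched.
- spare_gate (a joint): How far the gate of the other, empty hopper is drawn out, in m: 0 shut (it starts between 0 and 0.006), 0.060 fully drawn. To be left alone. Elsewhere, mind the tall homogeniser at the right of the bench, about x 0.52, y -0.62, 0.53 m high: swing past it with the arm drawn in.
There are look-alikes about, which are no part of the job. What is shaped like the beaker but yellow is not meant.

How it is judged:
By the outcome, as a careful person would: the job done as asked, in the order asked, and still so for the second after the job is handed in, with the robot touching nothing.
It also fails if it takes over 35 s, if anything falls off the work surface, if the arm or the gripper's body presses on something with over 40 N, if the wrist force passes 120 N, or if a joint passes its speed limit or range.

## Working session

There is one attempt and no reset: what is moved stays moved. The work goes in short steps, Python scripts to look and compute and a shell command to move; the robot and the scene stay as the last step left them, time stands still between calls to the robot, and variables do not carry over. Pictures are saved under pics/ and viewed, at most 10 in all, crops included, and the job is handed in when it is done.

```bash
mkdir -p pics; ls; cat > h.py <<'E'
import numpy as np, cv2
from rig import r
def cam(n):
    c=r.read_camera(n); return c
def world(c):
    K=np.array(c["camera_matrix"]); z=c["range_z"]; v,u=np.mgrid[:z.shape[0],:z.shape[1]]
    P=np.stack([(u-K[0,2])/K[0,0]*z,(v-K[1,2])/K[1,1]*z,z],-1)
    R=np.array(c["rotation"]); 
    if R.shape!=(3,3):
        from scipy.spatial.transform import Rotation as Q; R=Q.from_quat(R).as_matrix()
    W=P@R.T+np.array(c["position"]); W[z==0]=np.nan; return W
E
python3 - <<'E'
from h import *
a=[]
for n in("top","side"):
    c=cam(n); cv2.imwrite(f"pics/{n}1.png",c["image"]); np.savez(f"{n}1.npz",W=world(c),i=c["image"]); print(n,c["position"],c["rotation"])
s=r.observe();print(s["t"],s["tool_pos"],s["orientation"],s["gripper_width"])
E
```

```text
pics
top [ 0.5004476  -0.07630388  0.94941447] [ 0.70637207 -0.70575129  0.03022706 -0.04516567]
side [0.21534142 0.52493214 0.52951388] [-0.25660827  0.83486503 -0.46364171  0.14895953]
0.1 [ 0.16528742 -0.60239467  0.20744743] [ 9.91047893e-01  1.33505679e-01 -1.05342552e-04 -5.43671241e-04] 1.0042000649522969
```

View pics/top1.png

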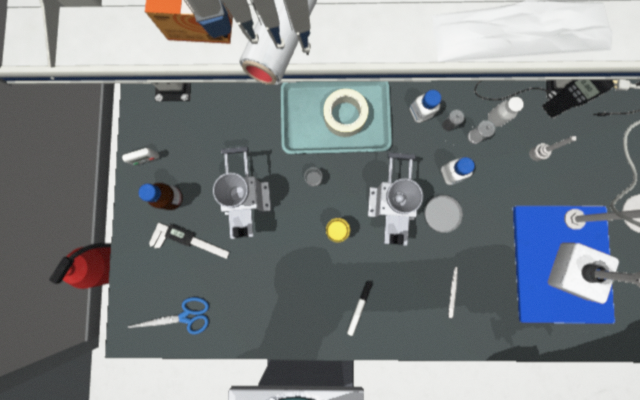

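View pics/side1.png

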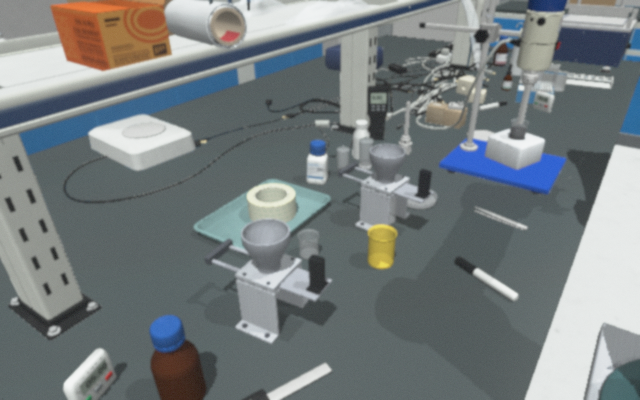

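Two hoppers: the left one at top px (232,190) and the right one at (403,197), with tabs at (240,232) and (396,239). Look-alikes are the yellow beaker at (338,230), the grey cups at (313,176) and (456,118), and the grey disc at (444,214). Next, close crops of both funnels to find the ball.

```bash
python3 - <<'E'
from h import *
t=np.load("top1.npz"); s=np.load("side1.npz")
f=lambda i,x,y,w,h:cv2.resize(i[y:y+h,x:x+w],(390,290),interpolation=cv2.INTER_CUBIC)
a=np.hstack([f(t['i'],180,140,120,110),f(t['i'],345,145,120,110)])
b=np.hstack([f(s['i'],205,210,140,130),f(s['i'],335,130,120,110)])
cv2.imwrite("pics/crop1.png",np.vstack([a,b]))
W=t['W']
for n,(x,y,w,h) in dict(L=(205,140,70,110),R=(365,150,60,105)).items():
    P=W[y:y+h,x:x+w]; I=t['i'][y:y+h,x:x+w].astype(int).sum(-1)
    m=(P[...,2]>.135)&(P[...,2]<.16)&(I<170); print(n,"tab",m.sum(),np.median(P[m],0),P[m].min(0) if m.any() else 0,P[m].max(0) if m.any() else 0)
    m=(P[...,2]>.155)&(P[...,2]<.175)&(I>=170); q=P[m]; (cx,cy),rr=cv2.minEnclosingCircle(q[:,:2].astype(np.float32)); print(" rim",cx,cy,rr)
    d=np.hypot(P[...,0]-cx,P[...,1]-cy)<.014; print(" bottom z",np.nanpercentile(P[...,2][d],[5,25,50,75]))
E
```

```text
L tab 51 [0.51547735 0.11201964 0.14709118] [0.5072115  0.10836353 0.13535766] [0.5239968  0.11805784 0.15049655]
 rim 0.6025646328926086 0.12505266070365906 0.03643929213285446
 bottom z [0.09094644 0.09241654 0.09353291 0.09452802]
R tab 62 [ 0.50171179 -0.22199003  0.14761846] [ 0.49344645 -0.22866488  0.13523871] [ 0.50998571 -0.21683897  0.15024803]
 rim 0.5897538661956787 -0.2314223200082779 0.035873886197805405
 bottom z [0.09243073 0.09420033 0.10599095 0.11067998]
```

View pics/crop1.png

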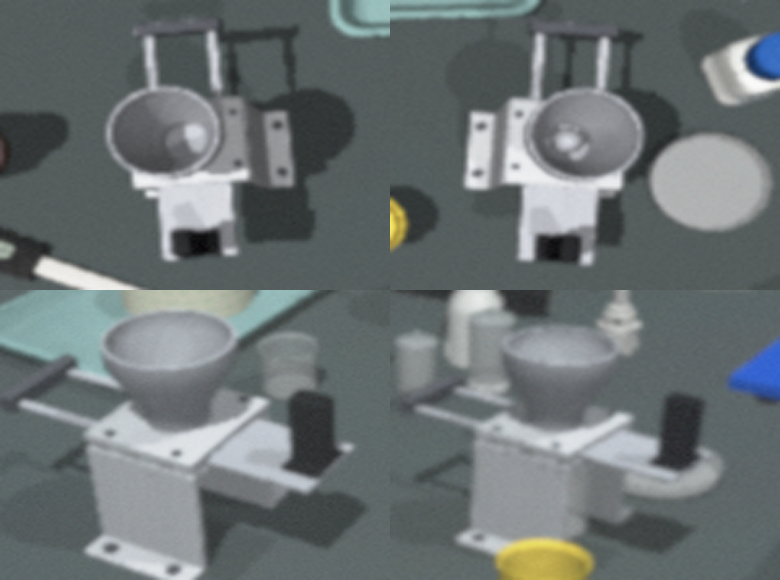

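The right hopper's funnel has something sitting at z about 0.11 with a bright highlight, which fits a ball top at 0.113. The left one bottoms at 0.093, the bare gate. I choose the right hopper (top px 403,197), with its tab at px (396,239). I will confirm the beaker from the wrist camera, approaching with the arm drawn in.

```bash
python3 -m inch '[{"dp":[20,42,15],"rotation":[0,0,-0.05],"grip":85},{"dp":[40,84,30],"rotation":[0,0,-0.1],"grip":85},{"dp":[60,126,45],"rotation":[0,0,-0.15],"grip":85},{"dp":[80,168,60],"rotation":[0,0,-0.2],"grip":85},{"dp":[100,212,60],"rotation":[0,0,-0.25],"grip":85},{"dp":[135,245,60],"rotation":[0,0,-0.3],"grip":85},{"dp":[175,272,60],"rotation":[0,0,-0.34],"grip":85},{"dp":[215,300,60],"rotation":[0,0,-0.37],"grip":85}]' 60
python3 - <<'E'
from h import *
c=cam("wrist"); cv2.imwrite("pics/w1.png",c["image"]); np.savez("w1.npz",W=world(c),i=c["image"])
E
```

```text
t: 0.9
tool_pos: [0.3814, -0.3013, 0.2682]
orientation: [0.999, -0.052, 0.0, 0.0]
force: [0.7, -1.1, 0.4]
gripper_width: 0.99
finger_force: 0.0
```

View pics/w1.png

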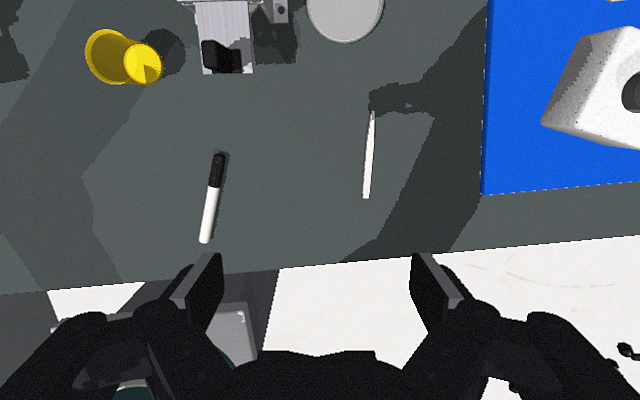

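The wrist view shows the tab at px (222,57) ahead, the yellow beaker at (125,55), and the way is clear. Moving closer.

```bash
python3 -m inch '[{"dp":[20,40,0],"rotation":[0,0,0],"grip":85},{"dp":[40,79,0],"rotation":[0,0,0],"grip":85},{"dp":[75,79,0],"rotation":[0,0,0],"grip":85},{"dp":[75,79,0],"rotation":[0,0,0],"grip":85}]'
python3 - <<'E'
from h import *
c=cam("wrist"); cv2.imwrite("pics/w2.png",c["image"]); W=world(c); np.savez("w2.npz",W=W,i=c["image"])
I=c["image"].astype(int)
near=(np.abs(W[...,0]-.53)<.06)&(np.abs(W[...,1]+.225)<.05)
top=near&(np.abs(W[...,2]-.147)<.004)&(I.sum(-1)<200); P=W[top]
print("tabtop",len(P),np.median(P,0),cv2.minAreaRect((P[:,:2]*1000).astype(np.float32)))
b=near&(np.abs(W[...,2]-.093)<.004)&(I.sum(-1)>300);P=W[b]
print("blade",len(P),np.median(P,0),cv2.minAreaRect((P[:,:2]*1000).astype(np.float32)))
E
```

```text
t: 1.35
tool_pos: [0.4582, -0.222, 0.2677]
orientation: [0.999, -0.049, 0.0, -0.0]
force: [-1.1, 0.7, 0.3]
gripper_width: 0.997
finger_force: 0.0
tabtop 379 [ 0.50219063 -0.22588386  0.14598699] ((535.1829223632812, -221.2674560546875), (90.76148223876953, 21.704648971557617), 12.180710792541504)
blade 2770 [ 0.5330852  -0.22886217  0.09238077] ((540.386474609375, -229.68984985351562), (76.23770141601562, 100.23499298095703), 86.27010345458984)
```

View pics/w2.png

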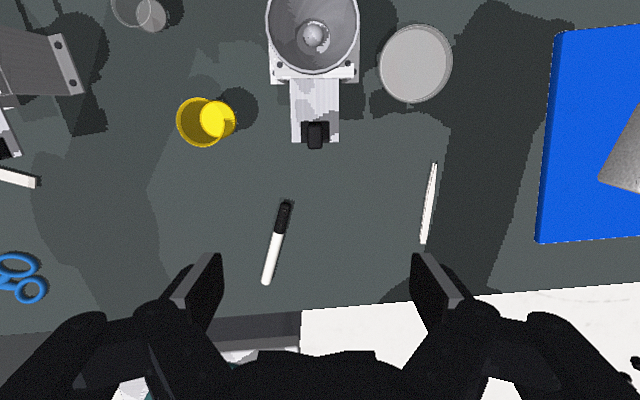

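The wrist view shows the ball in the funnel at (313,35), the tab at (314,134), and blade edges running vertically, so the tool yaw matches the gate. I will refine the tab position and the pull direction from this same frame.

```bash
python3 - <<'E'
import numpy as np,cv2
d=np.load("w2.npz");W,I=d['W'],d['i'].astype(int).sum(-1)
P=W[118:152,298:332]; i=I[118:152,298:332]
m=(i<150)&(np.abs(P[...,2]-.146)<.003); q=P[m]; print(m.sum(),np.median(q,0),cv2.minAreaRect((q[:,:2]*1000).astype(np.float32)),np.percentile(q,[3,97],axis=0))
L,R=[],[]
for v in range(88,118):
    row=W[v,280:352]; k=np.where(np.abs(row[:,2]-.0925)<.004)[0]; L.append(row[k[0]]);R.append(row[k[-1]])
for n,e in(("L",L),("R",R)):
    e=np.array(e); vx,vy,x,y=cv2.fitLine((e[:,:2]).astype(np.float32),cv2.DIST_HUBER,0,.001,.001).ravel(); print(n,vy/vx,np.median(e,0))
E
```

```text
329 [ 0.50209096 -0.22633149  0.14592583] ((501.64794921875, -225.7236785888672), (13.477701187133789, 21.293781280517578), 84.3145980834961) [[ 0.49156702 -0.23232889  0.14345891]
 [ 0.51187581 -0.21935655  0.1475584 ]]
L -0.0727723 [ 0.53255963 -0.20393399  0.0919759 ]
R -0.07975351 [ 0.52783444 -0.25221268  0.0923049 ]
```

```bash
python3 -m inch '[{"dp":[44,-4,-10],"rotation":[0,0,0.015],"grip":85},{"dp":[44,-4,-55],"rotation":[0,0,0.015],"grip":85},{"dp":[44,-4,-100],"rotation":[0,0,0.015],"grip":85},{"dp":[44,-4,-130],"rotation":[0,0,0.015],"grip":85},{"dp":[44,-4,-150],"rotation":[0,0,0.015],"grip":85},{"dp":[44,-4,-160],"rotation":[0,0,0.015],"grip":85},{"dp":[44,-4,-160],"rotation":[0,0,0.015],"grip":40},{"dp":[44,-4,-160],"rotation":[0,0,0.015],"grip":25}]' 40
```

```text
t: 2.2
tool_pos: [0.4996, -0.2281, 0.1089]
orientation: [0.999, -0.044, 0.0, 0.0]
force: [0.3, 1.0, 0.5]
gripper_width: 0.689
finger_force: 0.0
```

```bash
python3 -m inch '[{"dp":[0,0,0],"rotation":[0,0,0],"grip":25},{"dp":[0,0,0],"rotation":[0,0,0],"grip":25},{"dp":[0,0,0],"rotation":[0,0,0],"grip":25}]' 40
python3 - <<'E'
from h import *
c=cam("wrist"); cv2.imwrite("pics/w3.png",c["image"])
E
```

```text
t: 2.5
tool_pos: [0.4996, -0.2279, 0.1086]
orientation: [0.999, -0.044, 0.0, 0.0]
force: [1.1, -0.5, 1.1]
gripper_width: 0.295
finger_force: 0.0
```

View pics/w3.png

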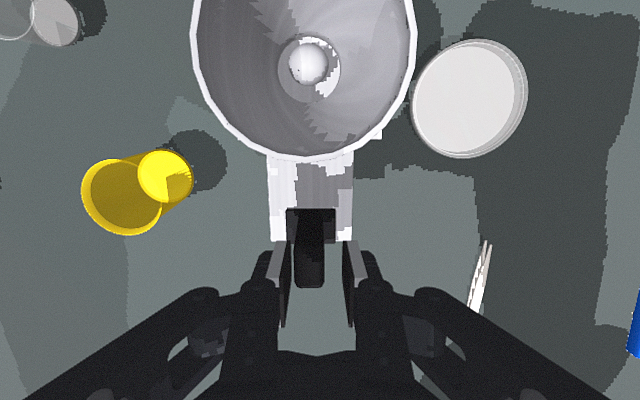

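The tab sits between the pads (px 296–324, gap 278–345) and the ball is still in the funnel at (308,62). Closing.

```bash
python3 -m inch '[{"dp":[0,1,0],"rotation":[0,0,0],"grip":12},{"dp":[0,1,0],"rotation":[0,0,0],"grip":5},{"dp":[0,1,0],"rotation":[0,0,0],"grip":5},{"dp":[0,1,0],"rotation":[0,0,0],"grip":5}]' 50
```

```text
t: 2.95
tool_pos: [0.5002, -0.2246, 0.1086]
orientation: [0.999, -0.043, 0.0, -0.001]
force: [-0.5, 12.1, 11.1]
gripper_width: 0.147
finger_force: 50.0
```

```bash
python3 -m inch '[{"dp":[-5,2.5,0],"rotation":[0,0,0],"grip":5},{"dp":[-10,3,0],"rotation":[0,0,0],"grip":5},{"dp":[-15,3.5,0],"rotation":[0,0,0],"grip":5},{"dp":[-20,4,0],"rotation":[0,0,0],"grip":5},{"dp":[-25,4,0],"rotation":[0,0,0],"grip":5}]'
```

```text
t: 3.45
tool_pos: [0.4749, -0.2224, 0.1086]
orientation: [0.999, -0.043, 0.001, 0.0]
force: [2.4, 4.0, 7.9]
gripper_width: 0.145
finger_force: 49.7
```

```bash
python3 -m inch '[{"dp":[-7,1,0],"rotation":[0,0,0],"grip":5},{"dp":[-14,1.5,0],"rotation":[0,0,0],"grip":5},{"dp":[-20,2,0],"rotation":[0,0,0],"grip":5},{"dp":[-25,2.5,0],"rotation":[0,0,0],"grip":5},{"dp":[-29,3,0],"rotation":[0,0,0],"grip":5},{"dp":[-29,3,0],"rotation":[0,0,0],"grip":5}]'
```

```text
t: 4.05
tool_pos: [0.4452, -0.22, 0.1086]
orientation: [0.999, -0.044, 0.0, 0.0]
force: [-2.3, 0.4, 9.9]
gripper_width: 0.151
finger_force: 50.1
```

```bash
python3 -m inch '[{"dp":[-2,0,0],"rotation":[0,0,0],"grip":5},{"dp":[-4,0.5,0],"rotation":[0,0,0],"grip":5},{"dp":[-4,0.5,0],"rotation":[0,0,0],"grip":5}]'
```

```text
t: 4.35
tool_pos: [0.4421, -0.2197, 0.1086]
orientation: [0.999, -0.044, 0.001, 0.001]
force: [4.7, -2.6, 4.2]
gripper_width: 0.146
finger_force: 50.2
```

```bash
python3 -m inch '[{"dp":[-1.5,0,0],"rotation":[0,0,0],"grip":5},{"dp":[-3,0.3,0],"rotation":[0,0,0],"grip":5},{"dp":[-3,0.3,0],"rotation":[0,0,0],"grip":5}]'
```

```text
t: 4.65
tool_pos: [0.4421, -0.2197, 0.1087]
orientation: [0.999, -0.043, 0.004, 0.001]
force: [30.1, -7.2, -21.7]
gripper_width: 0.148
finger_force: 49.8
```

The gate is against its end stop: the position no longer changes and the pull has risen to 30 N. Relaxing, then looking.

```bash
python3 -m inch '[{"dp":[2.5,0,0],"rotation":[0,0,0],"grip":5},{"dp":[2.5,0,0],"rotation":[0,0,0],"grip":5}]'
python3 - <<'E'
from h import *
c=cam("wrist"); d=cam("side"); cv2.imwrite("pics/e1.png",np.hstack([cv2.resize(c["image"],(480,300))[:,80:480],cv2.resize(d["image"][120:270,310:460],(300,300))]))
E
```

```text
t: 4.85
tool_pos: [0.4422, -0.2197, 0.1086]
orientation: [0.999, -0.044, 0.001, 0.001]
force: [9.1, -4.9, 1.1]
gripper_width: 0.146
finger_force: 52.8
```

View pics/e1.png

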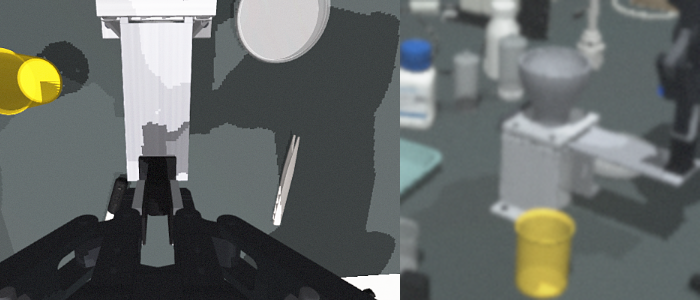

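The blade is drawn fully out, with the tab still in the pads. Releasing and lifting clear.

```bash
python3 -m inch '[{"dp":[0,0,0],"rotation":[0,0,0],"grip":45},{"dp":[0,0,0],"rotation":[0,0,0],"grip":45},{"dp":[0,0,0],"rotation":[0,0,0],"grip":45},{"dp":[0,0,15],"rotation":[0,0,0],"grip":45},{"dp":[0,0,45],"rotation":[0,0,0],"grip":45},{"dp":[0,0,90],"rotation":[0,0,0],"grip":45},{"dp":[0,0,135],"rotation":[0,0,0],"grip":45},{"dp":[0,0,160],"rotation":[0,0,0],"grip":45}]'
python3 -m inch '[{"dp":[-20,0,0],"rotation":[0,0,0],"grip":45},{"dp":[-20,0,0],"rotation":[0,0,0],"grip":45}]'
python3 - <<'E'
from h import *
c=cam("top");W=world(c); d=cam("wrist"); e=cam("side")
f=lambda i:cv2.resize(i,(390,290),interpolation=cv2.INTER_CUBIC)
cv2.imwrite("pics/e2.png",np.vstack([np.hstack([f(c["image"][145:255,345:465]),f(e["image"][130:240,335:455])]),np.hstack([f(d["image"]),f(d["image"][0:160,210:430])])]))
P=W[150:255,365:425]; D=np.hypot(P[...,0]-.5898,P[...,1]+.2314)<.014
print("funnel bottom z",np.nanpercentile(P[...,2][D],[5,25,50,75]))
w=world(d); I=d["image"].astype(int).sum(-1); m=(abs(w[...,2]-.146)<.003)&(I<150)&(abs(w[...,0]-.45)<.04)&(abs(w[...,1]+.22)<.03); print("tab",m.sum(),np.median(w[m],0))
E
```

```text
t: 5.75
tool_pos: [0.4414, -0.219, 0.2713]
orientation: [0.999, -0.044, 0.001, 0.001]
force: [0.6, -0.3, 0.3]
gripper_width: 0.53
finger_force: 0.0
t: 5.95
tool_pos: [0.4194, -0.2192, 0.2685]
orientation: [0.999, -0.044, 0.0, 0.0]
force: [0.5, -0.0, -1.5]
gripper_width: 0.528
finger_force: 0.0
funnel bottom z [0.00222802 0.00481219 0.01991951 0.02202077]
tab 307 [ 0.44442136 -0.2217211   0.14587129]
```

View pics/e2.png

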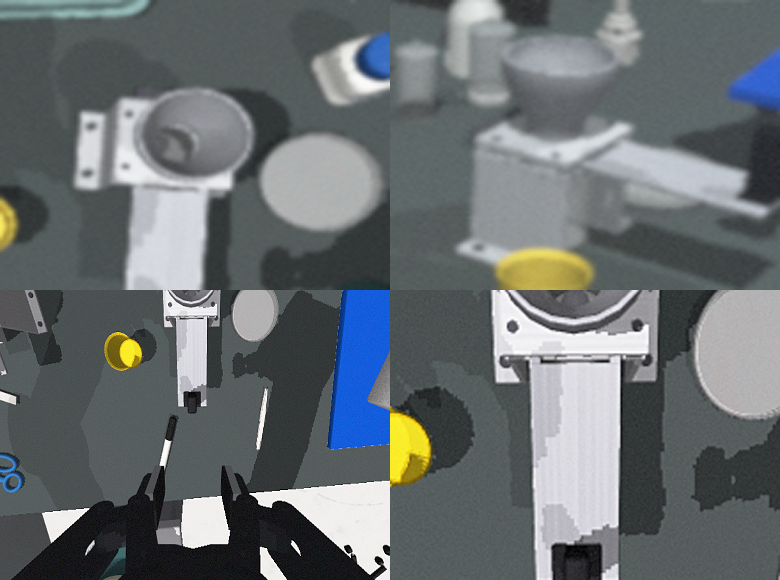

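The ball is gone from the funnel and now shows at z about 0.02 through the bore, inside the beaker with its floor at 0.002–0.005. The tab has moved 58 mm to its end stop (tail bar against the hopper's back), and the gripper is clear.

```bash
python3 -c "
from rig import r
print(r.job_done())"
```

```text
the job is handed in; nothing more can be done
None
```

The right-hand hopper's gate is drawn out to its end stop, and depth readings through the bore fit the ball resting in the beaker, though I never saw the beaker itself clearly; the other hopper's gate was not touched and the job is handed in.

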